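Put the collets back in their racks

ROBOT

A 6-joint arm with a two-finger parallel gripper is mounted at the origin on a cart in front of the work surface, level with it; the furniture and walls round the work are solid. World frame = base frame: x ahead of the robot, y to its left, z up, the work surface at z = 0. Lengths are in mm, angles in rad, forces in N, time in s.
With the tool pointing down it reaches from about 350 to 975 mm from the base axis. Payload 7.1 kg.
Tool frame: the origin (TCP) lies on the front face of the gripper's body, between the roots of the fingers; the fingertips stand 80 mm ahead of it and the grasp point (between the pads) lies 61 mm ahead of it (env.tips_ahead is the distance from the TCP to the fingertips, in mm); z points along the fingers, y is the direction in which the jaws open and shut (so a half turn about z gives the same grasp; the last joint's range is limited). The gripper opens to 88 mm and grips with 3 to 60 N. Pads are 20 mm wide; open, the fingers measure 115 mm over their backs; the gripper's body (75 mm by 178 mm) begins 61 mm behind the grasp point.
Start: joints at [1.196, 0.423, 1.63, -0, 1.089, -0.019], TCP at [217.681, 585.85, 302.675] pointing down, gripper open.
Joint ranges: [-3, 3], [-0.9, 2.11], [0.09, 2.58], [-1.31, 4.45], [0.11, 2.69], [-2.54, 2.54]. Speed limits (rad/s): [2.39, 2.39, 3.01, 3.14, 3.14, 3.14].

INTERFACE

Orientations are given as a unit quaternion [x, y, z, w].
In Python, from station import env, set_gripper, viewer, workorder gives the robot as it stands. Calls block until the motion is done:
- env.reach(position, orientation): joint-space move of the TCP to a pose.
- env.move_l(position, rot=None, rate=150, f_stop=None): straight line of the TCP; rot=None keeps the orientation; rate is the mean speed in mm/s. With f_stop (N) it stops when the force on the tool has changed by that much, and returns True; else False.
- env.move_joints(angles): joint-space move.
- set_gripper(opening): finger opening in mm; the grip force is fixed at half the most; returns when the fingers have stopped.
- env.hold(seconds).
- env.ik(position, orientation): joint angles nearest the present ones, or None.
- env.read_state(): the state.
- viewer.camera(name): name is "scene" or "top"; returns the picture (420x560x3 uint8, blue, green, red); there is no depth.
- viewer.camera_params(name): a dict with "fx", "fy", "cx", "cy" (pixels), "dist" ([k1, k2, p1, p2, k3] as OpenCV has them; the pictures are not rectified), "pose" (4x4, takes a point from camera to world coordinates). Camera axes: x right, y up, looking along -z (the intrinsics and any distortion apply to the point x, -y, -z); pixel columns grow to the right and rows downward; lengths in mm; the calibration is good to about 2 mm. A picture is of the moment at which its call begins. camera_params takes no time and is no camera call.
A pose or a line that the arm cannot do raises env.IKError and nothing moves.
- workorder.sign_off(): hands the job in, once; it reports no verdict.
The state is a dict: "time_s": time; "qpos": joint angles; "dq": joint speeds; "tau": joint torques, N m; "tool_pos": TCP position; "orientation": TCP orientation; "force": force on the tool from outside, world axes, zero at the start; "wrist_torque": the same for the moment, N m; "width": finger opening in mm.
Only numpy, scipy, OpenCV 4.12 (cv2) and the standard library are available. Lean on these libraries where they do the work, as an engineer would, in place of code of your own. Each camera call takes 0.05 s, during which the arm holds its last target. There are 200 camera calls.

TASK

Put the four loose steel collets away: set each one, narrow end down, into the empty socket of the blue rack that already holds a collet of its own size, so that it sits upright and fully home in the taper. Lower each one in rather than dropping it, and leave the dark clamping nut and the black eye loupe where they stand.

Things in the scene. Friction and masses are not known exactly. Their poses are not given: they have to be found in the camera images.
- collet_xl: the largest loose collet: bright steel, slotted, standing on its narrow end, 58 mm tall, about 450 g. Its foot is 34 mm across; it widens in a straight cone to 54 mm at 34.8 mm height, and above that the head is a 54 mm cylinder up to the top (grip it there). Origin at the centre of the foot, z up along its axis.
- collet_l: the second largest loose collet: bright steel, slotted, standing on its narrow end, 50 mm tall, about 280 g. Its foot is 26 mm across; it widens in a straight cone to 44 mm at 30.0 mm height, and above that the head is a 44 mm cylinder up to the top (grip it there). Origin at the centre of the foot, z up along its axis.
- collet_m: the third largest loose collet: bright steel, slotted, standing on its narrow end, 43 mm tall, about 150 g. Its foot is 20 mm across; it widens in a straight cone to 35 mm at 25.8 mm height, and above that the head is a 35 mm cylinder up to the top (grip it there). Origin at the centre of the foot, z up along its axis.
- collet_s: the smallest loose collet: bright steel, slotted, standing on its narrow end, 37 mm tall, about 80 g. Its foot is 15 mm across; it widens in a straight cone to 27 mm at 22.2 mm height, and above that the head is a 27 mm cylinder up to the top (grip it there). Origin at the centre of the foot, z up along its axis.
- rack_xl: the largest rack: smooth blue block, fixed, 72 mm in its x, 140 mm in y, top at 39.8 mm. Origin at bench level on the axis of its empty tapered socket (mouth 51.7 mm wide, for the 54 mm collet), z up. 68 mm along its +y a fixed collet of that size stands, top at 67 mm. A collet fully home is centred, its foot 9 mm above the bench, its head 27 mm proud of the block.
- rack_l: the second largest rack: smooth blue block, fixed, 62 mm in its x, 120 mm in y, top at 35.0 mm. Origin at bench level on the axis of its empty tapered socket (mouth 41.6 mm wide, for the 44 mm collet), z up. 58 mm along its +y a fixed collet of that size stands, top at 59 mm. A collet fully home is centred, its foot 9 mm above the bench, its head 24 mm proud of the block.
- rack_m: the third largest rack: smooth blue block, fixed, 53 mm in its x, 102 mm in y, top at 30.8 mm. Origin at bench level on the axis of its empty tapered socket (mouth 32.7 mm wide, for the 35 mm collet), z up. 49 mm along its +y a fixed collet of that size stands, top at 52 mm. A collet fully home is centred, its foot 9 mm above the bench, its head 21 mm proud of the block.
- rack_s: the smallest rack: smooth blue block, fixed, 45 mm in its x, 86 mm in y, top at 27.2 mm. Origin at bench level on the axis of its empty tapered socket (mouth 24.8 mm wide, for the 27 mm collet), z up. 41 mm along its +y a fixed collet of that size stands, top at 46 mm. A collet fully home is centred, its foot 9 mm above the bench, its head 19 mm proud of the block.
- clamping_nut: a loose clamping nut, not a collet: dark steel ring, 50 mm across, 22 mm tall, with six slots round its edge and an open middle. Origin at the centre of its underside. It stays where it is.
- loupe: a loose eye loupe, not a collet: matt black cup, 35 mm across, 27 mm tall. Origin at the centre of its underside. It stays where it is.
Mind the look-alikes: they are no part of the job. What is shaped like the collet_xl but red is not meant.

How it is judged:
By the outcome, as a careful person would: the job done as asked, in the order asked, and still so for the second after the job is handed in, with the robot touching nothing.
It also fails if it takes over 83 s, if anything falls off the work surface, if the arm or the gripper's body presses on something with over 40 N, if the wrist force passes 120 N, or if a joint passes its speed limit or range.

## Working session

There is one attempt and no reset: what is moved stays moved. The work goes in short steps, each a Python script; the robot and the scene stay as the last script left them, time stands still between calls to the robot, and variables do not carry over. Pictures are saved under pics/ and viewed, about 12 in all and at most 16, crops included, and the job is handed in when it is done.

```bash
ls; mkdir -p pics
python3 - <<'E'
from station import env, viewer
import cv2
for n in("top","scene"):
    cv2.imwrite(f"pics/{n}0.png",viewer.camera(n)); p=viewer.camera_params(n); print(n,p)
s=env.read_state(); print(s["time_s"],s["tool_pos"],s["orientation"],s["width"])
E
```

```text
pics
top {'fx': 469.4154443412195, 'fy': 469.4154443412195, 'cx': 282.9743316277066, 'cy': 200.2794298210135, 'dist': array([0.02661777, 0.        , 0.        , 0.        , 0.        ]), 'pose': array([[ 2.69717726e-02,  9.91347302e-01, -1.28464202e-01,
         3.31608604e+02],
       [-9.99403550e-01,  2.95143034e-02,  1.79290396e-02,
         1.02594591e+01],
       [ 2.15654364e-02,  1.27904002e-01,  9.91552065e-01,
         1.28674287e+03],
       [ 0.00000000e+00,  0.00000000e+00,  0.00000000e+00,
         1.00000000e+00]])}
scene {'fx': 470.1538144672596, 'fy': 470.1538144672596, 'cx': 291.43620759006586, 'cy': 203.98094026052317, 'dist': array([-0.11323062,  0.        ,  0.        ,  0.        ,  0.        ]), 'pose': array([[ 6.37645405e-01,  6.01293246e-01, -4.81513000e-01,
        -4.03218140e+00],
       [-7.70197727e-01,  4.86054815e-01, -4.12972369e-01,
        -4.48756457e+02],
       [-1.42757844e-02,  6.34190152e-01,  7.73045311e-01,
         8.85399422e+02],
       [ 0.00000000e+00,  0.00000000e+00,  0.00000000e+00,
         1.00000000e+00]])}
0.1 [217.5234487  585.49718141 301.98255036] [ 1.76962934e-01  9.84217279e-01 -6.68891306e-04 -1.45901866e-04] 87.63864739147313
```

View pics/top0.png

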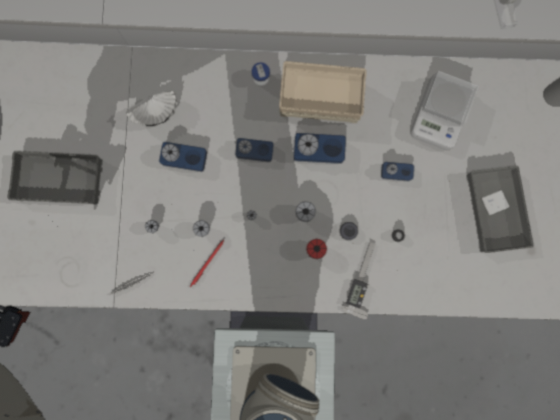

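View pics/scene0.png

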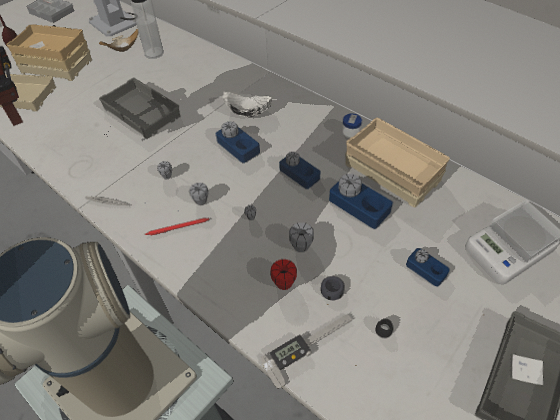

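Top view: collets xl (306,211), l (202,228), m (152,226), s (251,215). Racks xl (320,148), l (183,156), m (254,150), s (398,171). The red decoy is at (317,249), the nut at (349,231) and the loupe at (399,235). Next I'll fit model outlines in both cameras.

```bash
cat > vis.py <<'E'
import numpy as np, cv2
from scipy.optimize import minimize
from scipy.spatial.transform import Rotation as R
from station import viewer
COL={'xl':(17,27,34.8,58),'l':(13,22,30,50),'m':(10,17.5,25.8,43),'s':(7.5,13.5,22.2,37)}
RACK={'xl':(72,140,39.8,68,67),'l':(62,120,35,58,59),'m':(53,102,30.8,49,52),'s':(45,86,27.2,41,46)}
P={n:viewer.camera_params(n) for n in('top','scene')}
def proj(n,X):
    p=P[n]; T=np.linalg.inv(p['pose']); T=np.diag([1,-1,-1,1])@T
    K=np.array([[p['fx'],0,p['cx']],[0,p['fy'],p['cy']],[0,0,1.]])
    return cv2.projectPoints(np.float64(X),cv2.Rodrigues(T[:3,:3])[0],T[:3,3],K,p['dist'])[0][:,0]
def ray(n,uv,z):
    p=P[n]; K=np.array([[p['fx'],0,p['cx']],[0,p['fy'],p['cy']],[0,0,1.]])
    q=cv2.undistortPoints(np.float64([[uv]]),K,p['dist'])[0,0]
    d=p['pose'][:3,:3]@[q[0],-q[1],-1]; c=p['pose'][:3,3]
    return c+d*(z-c[2])/d[2]
A=np.linspace(0,2*np.pi,48,endpoint=False); C=np.c_[np.cos(A),np.sin(A)]
def collet(s,x,y,z0=0):
    f,h,zc,zt=COL[s]
    return [np.concatenate([np.c_[C*r+[x,y],np.full(48,z+z0)] for r,z in((f,0),(h,zc),(h,zt))])]
def cyl(d,h,x,y):
    return [np.concatenate([np.c_[C*d/2+[x,y],np.full(48,z)] for z in(0,h)])]
def rack(s,x,y,a):
    # y extent: empty socket and fixed collet symmetric about block centre
    w,l,t,o,ct=RACK[s]; ys=(o/2-l/2,o/2+l/2)
    m=R.from_euler('z',a).as_matrix()
    b=np.array([[sx*w/2,yy,z] for z in(0,t) for sx in(-1,1) for yy in ys])@m.T+[x,y,0]
    return [b,b[4:]]
def outline(n,pts):
    h=cv2.convexHull(np.float32(proj(n,pts)))[:,0].astype(float)
    q=np.r_[h,h[:1]]; L=np.r_[0,np.cumsum(np.hypot(*np.diff(q,axis=0).T))]
    t=np.arange(0,L[-1],.5); c=np.c_[np.interp(t,L,q[:,0]),np.interp(t,L,q[:,1])]
    i=np.clip(np.searchsorted(L,t,side='right')-1,0,len(h)-1)
    e=np.diff(q,axis=0)[i]; e/=np.linalg.norm(e,axis=1,keepdims=True)+1e-9
    return c,np.c_[e[:,1],-e[:,0]]
def samp(img,p): return cv2.remap(img,np.float32(p[:,:1]),np.float32(p[:,1:]),cv2.INTER_LINEAR)[:,0]
def score(img,n,groups):
    v=[]
    for g in groups:
        c,nn=outline(n,g); d=np.abs(samp(img,c+nn*.9)-samp(img,c-nn*.9)).sum(1); v.append(np.minimum(d,150))
    return np.concatenate(v).mean()
def fit(imgs,fn,x0,span=10,step=1.0,ang=None):
    f=lambda p:-sum(score(i,n,fn(*p)) for n,i in imgs.items())
    g=np.arange(-span,span+.1,step)
    aa=[None] if ang is None else x0[2]+np.arange(-ang,ang+.001,.03)
    c=[np.r_[x0[0]+dx,x0[1]+dy,[] if a is None else [a]] for dx in g for dy in g for a in aa]
    b=min(c,key=f); D=np.diag([1.5,1.5,.03][:len(b)])
    r=minimize(f,b,method='Nelder-Mead',options=dict(initial_simplex=np.r_[[b],b+D],xatol=.02))
    return r.x,-r.fun
def grab(k=4):
    return {n:np.mean([viewer.camera(n) for _ in range(k)],0).astype(np.float32) for n in P}
E
cat > meas.py <<'E'
from vis import *
import json
imgs=grab(3); out={}
c0={'xl':(306,211),'l':(202,228),'m':(152,226),'s':(251,215)}
r0={'xl':((333,149),(309,144)),'l':((194,158),(170,152)),'m':((263,151),(246,149)),'s':((404,172),(392,169))}
big={n:cv2.resize(i,None,fx=4,fy=4,interpolation=cv2.INTER_CUBIC) for n,i in imgs.items()}
for s in COL:
    x0=ray('top',c0[s],COL[s][3]*.8)[:2]; fn=lambda x,y,s=s:collet(s,x,y)
    r=[fit({n:imgs[n]},fn,x0)[0] for n in imgs]; b,v=fit(imgs,fn,x0); out['c'+s]=list(b)
    print('c',s,b.round(1),'top',r[0].round(1),'scene',r[1].round(1),round(v))
    a,bb=[ray('top',r0[s][i],z)[:2] for i,z in((0,RACK[s][2]),(1,RACK[s][4]))]
    d=bb-a; x0=np.r_[a,np.arctan2(-d[0],d[1])]; fn=lambda x,y,t,s=s:rack(s,x,y,t)
    r=[fit({n:imgs[n]},fn,x0,8,2,.12)[0] for n in imgs]; b,v=fit(imgs,fn,x0,8,2,.12); out['r'+s]=list(b)
    print('r',s,b.round(2),'top',r[0].round(2),'scene',r[1].round(2),'init',x0.round(2),round(v))
    for n in big:
        m=[out['r'+s][0],out['r'+s][1]]
        for g in collet(s,*out['c'+s])+rack(s,*out['r'+s])+[np.c_[C*5+m,np.full(48,RACK[s][2])]]:
            cv2.polylines(big[n],[np.int32(outline(n,g)[0]*4+1.5)],True,(0,255,0),1)
json.dump(out,open('meas.json','w'))
cv2.imwrite('pics/ov_top.png',big['top'][500:1040,560:1340+340][:, :1120][::1,::1][:, :800]); cv2.imwrite('pics/ov_top2.png',big['top'][480:1040,1120:1720])
cv2.imwrite('pics/ov_sc.png',cv2.resize(big['scene'][440:1240,560:1840],(800,500),interpolation=cv2.INTER_AREA))
E
python3 meas.py
```

```text
c xl [465.5 -71.5] top [465.2 -71.9] scene [465.7 -71.3] 118
r xl [ 6.4374e+02 -1.4202e+02 -3.0000e-02] top [ 6.4368e+02 -1.4212e+02 -3.0000e-02] scene [ 6.4385e+02 -1.4143e+02 -3.0000e-02] init [ 6.3790e+02 -1.4463e+02 -7.0000e-02] 172
c l [413.  202.1] top [413.5 202.2] scene [412.9 201.9] 188
r l [ 6.0479e+02  2.3530e+02 -1.5000e-01] top [ 6.0415e+02  2.3478e+02 -1.4000e-01] scene [ 6.0533e+02  2.3668e+02 -1.6000e-01] init [ 6.0195e+02  2.3149e+02 -1.5000e-01] 195
c m [415.  333.7] top [415.1 333.9] scene [414.7 333.4] 217
r m [ 6.3327e+02  4.7510e+01 -1.0000e-01] top [ 6.3199e+02  4.6800e+01 -8.0000e-02] scene [ 6.3392e+02  4.8030e+01 -1.1000e-01] init [6.2839e+02 4.5770e+01 2.0000e-02] 184
c s [453.   71.7] top [452.3  72.2] scene [453.2  71.6] 179
r s [ 5.8637e+02 -3.4612e+02 -6.0000e-02] top [ 5.8589e+02 -3.4419e+02 -4.0000e-02] scene [ 5.8645e+02 -3.4746e+02 -7.0000e-02] init [ 5.8269e+02 -3.4166e+02 -9.0000e-02] 204[ WARN:0@36.886] global loadsave.cpp:1063 imwrite_ Unsupported depth image for selected encoder is fallbacked to CV_8U.
```

View pics/ov_top.png

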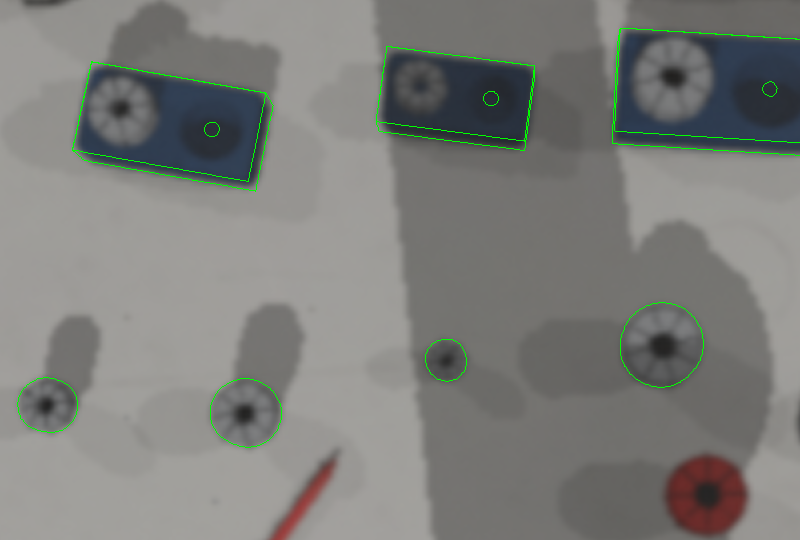

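View pics/ov_top2.png

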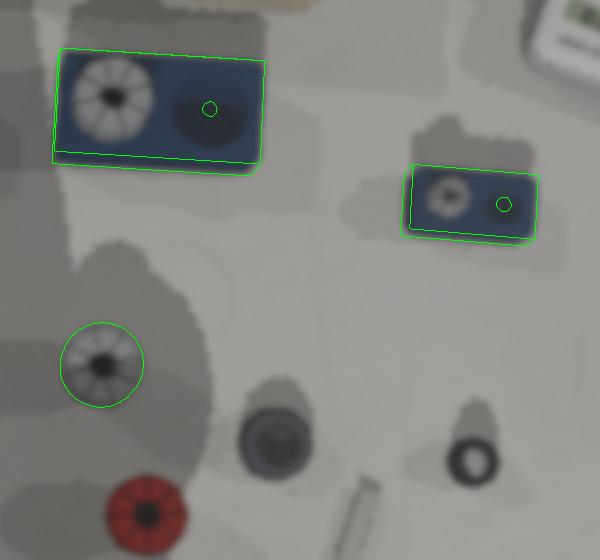

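View pics/ov_sc.png

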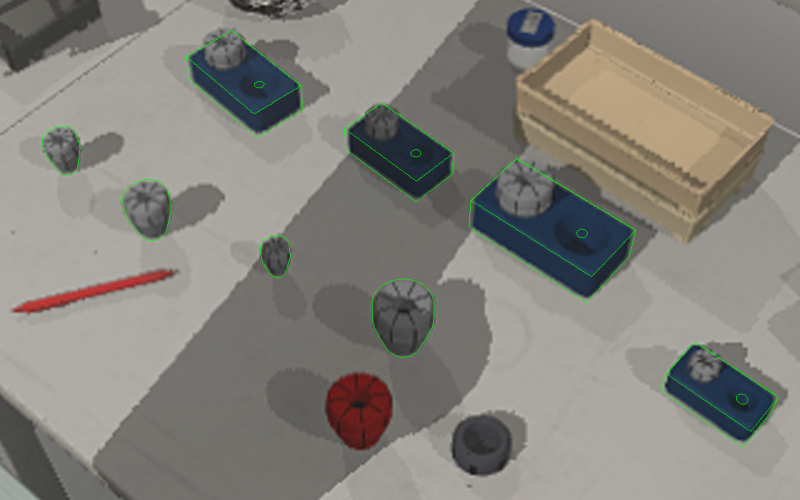

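Outlines match in both cameras. The rack fits differ by up to 3 mm between cameras, so I'll refine them using the top faces and the fixed collet heads.

```bash
cat > meas2.py <<'E'
from vis import *
import json
imgs=grab(2); out=json.load(open('meas.json'))
def head(s,x,y):
    t,ct=RACK[s][2],RACK[s][4]; r=COL[s][1]
    return [np.concatenate([np.c_[C*r+[x,y],np.full(48,z)] for z in(t+2,ct)])]
def both(s,x,y,a):
    o=RACK[s][3]; return rack(s,x,y,a)[1:]+head(s,x-o*np.sin(a),y+o*np.cos(a))
for s in COL:
    x,y,a=out['r'+s]; o=RACK[s][3]; e=np.array([x-o*np.sin(a),y+o*np.cos(a)])
    r=[fit({n:imgs[n]},lambda X,Y:head(s,X,Y),e,5,.5)[0] for n in imgs]
    print(s,'fixed pred',e.round(1),'top',r[0].round(1),'scene',r[1].round(1))
    q=[fit(d,lambda *p:both(s,*p),[x,y,a],5,1,.06)[0] for d in({'top':imgs['top']},{'scene':imgs['scene']},imgs)]
    print('   was',np.round([x,y,a],2),'top',q[0].round(2),'scene',q[1].round(2),'both',q[2].round(2)); out['r'+s]=list(q[2])
json.dump(out,open('meas2.json','w'))
E
python3 meas2.py
```

```text
xl fixed pred [645.9 -74.1] top [643.6 -74.2] scene [647.1 -72.6]
   was [ 6.4374e+02 -1.4202e+02 -3.0000e-02] top [ 6.3720e+02 -1.4152e+02 -4.0000e-02] scene [ 6.4302e+02 -1.4162e+02 -3.0000e-02] both [ 6.4275e+02 -1.4181e+02 -3.0000e-02]
l fixed pred [613.4 292.7] top [617.6 297.4] scene [613.9 293.3]
   was [ 6.0479e+02  2.3530e+02 -1.5000e-01] top [ 6.0185e+02  2.3350e+02 -1.5000e-01] scene [ 6.0489e+02  2.3552e+02 -1.5000e-01] both [ 6.0345e+02  2.3375e+02 -1.4000e-01]
m fixed pred [638.2  96.3] top [642.5 104.8] scene [637.6  95.7]
   was [ 6.3327e+02  4.7510e+01 -1.0000e-01] top [ 6.2994e+02  4.6720e+01 -1.0000e-01] scene [ 6.3339e+02  4.6960e+01 -9.0000e-02] both [ 6.3108e+02  4.6880e+01 -9.0000e-02]
s fixed pred [ 588.7 -305.2] top [ 587.6 -305.3] scene [ 591.4 -302.2]
   was [ 5.8637e+02 -3.4612e+02 -6.0000e-02] top [ 5.8403e+02 -3.4364e+02 -6.0000e-02] scene [ 5.8568e+02 -3.4727e+02 -7.0000e-02] both [ 5.8514e+02 -3.4411e+02 -7.0000e-02]
```

```bash
cat > meas3.py <<'E'
from vis import *
import json
imgs=grab(4); out=json.load(open('meas.json')); fin=dict(out)
def chroma(i): i=i-0; return (i[...,0]-i[...,2])/(i.sum(2)+15)
CH={n:chroma(i) for n,i in imgs.items()}
K=6
def fillh(n,pts,o,sz):
    m=np.zeros((sz[1]*K,sz[0]*K),np.uint8)
    h=cv2.convexHull(np.float32(proj(n,pts)))[:,0]
    q=((h-o+.5)*K-.5)*16
    cv2.fillPoly(m,[np.int32(np.round(q))],1,shift=4); return m
def cost(n,s,p,W,o,ref,bg):
    x,y,a=p; of=RACK[s][3]; t,ct=RACK[s][2],RACK[s][4]
    sz=(W.shape[1],W.shape[0])
    f=fillh(n,rack(s,x,y,a)[0],o,sz)
    e=[x-of*np.sin(a),y+of*np.cos(a)]
    hd=np.concatenate([np.c_[C*COL[s][1]+e,np.full(48,z)] for z in(t,ct)])
    f=f*(1-fillh(n,hd,o,sz)); f=cv2.resize(f.astype(np.float32),sz,interpolation=cv2.INTER_AREA)
    f=cv2.GaussianBlur(f,(0,0),.6)
    sk=cv2.resize(fillh(n,np.c_[C*COL[s][1]*1.05+[x,y],np.full(48,t)],o,sz).astype(np.float32),sz)
    return (((f-np.clip((W-bg)/(ref-bg),0,1))**2)*(1-sk)).sum()
for s in RACK:
    p0=np.array(out['r'+s]); fs=[]
    for n in CH:
        b=proj(n,rack(s,*p0)[0]); o=np.floor(b.min(0)).astype(int)-8; e=np.ceil(b.max(0)).astype(int)+8
        W=CH[n][o[1]:e[1],o[0]:e[0]]; bg=np.median(CH[n][o[1]-10:e[1]+10,o[0]-10:e[0]+10][[0,1,2,-3,-2,-1]])
        ref=np.percentile(W,75)
        fs.append(lambda p,n=n,W=W,o=o,ref=ref,bg=bg:cost(n,s,p,W,o,ref,bg))
    go=lambda f:minimize(f,p0,method='Nelder-Mead',options=dict(initial_simplex=np.r_[[p0],p0+np.diag([3,3,.05])],xatol=.01))
    r=[go(fs[0]),go(fs[1]),go(lambda p:fs[0](p)+fs[1](p))]
    print(s,*[np.r_[q.x.round(3),round(q.fun,1)].tolist() for q in r]); fin['r'+s]=list(r[2].x)
json.dump(fin,open('meas3.json','w'))
E
python3 meas3.py
```

```text
xl [644.152, -142.005, -0.03, 41.6] [645.289, -140.713, -0.048, 73.1] [645.155, -141.257, -0.04, 128.5]
l [605.81, 236.958, -0.137, 66.8] [606.288, 238.38, -0.161, 205.9] [605.914, 237.359, -0.142, 277.2]
m [633.231, 46.234, -0.091, 70.2] [634.205, 48.35, -0.108, 194.2] [633.98, 47.112, -0.094, 271.5]
s [586.684, -346.754, -0.055, 61.2] [587.307, -345.576, -0.094, 179.8] [587.183, -345.786, -0.067, 248.2]
```

```bash
cat > rob.py <<'E'
import json, numpy as np
from scipy.spatial.transform import Rotation as R
from station import env, set_gripper
COL={'xl':(54,34.8),'l':(44,30),'m':(35,25.8),'s':(27,22.2)}
M=json.load(open('meas.json')); M3=json.load(open('meas3.json'))
for s in COL: M['r'+s]=list((np.array(M['r'+s])+M3['r'+s])/2)
TIP=env.tips_ahead-1
def quat(a,pos):
    """tool down, jaws along rack x (yaw a); pick the half turn with joint 6 nearest 0"""
    c=[]
    for f in(a+np.pi/2,a-np.pi/2):
        q=(R.from_euler('z',f)*R.from_euler('x',np.pi)).as_quat(); j=env.ik(pos,q)
        if j is not None: c.append((abs(j[5]),f,q))
    return min(c,key=lambda t:t[0])[2]
def st(msg=''):
    s=env.read_state(); print(msg,'t',round(s['time_s'],2),'pos',np.round(s['tool_pos'],1),'F',np.round(s['force'],1),'w',round(s['width'],1)); return s
def pick(s):
    d,zc=COL[s]; x,y=M['c'+s]; a=M['r'+s][2]; z=zc+TIP
    q=quat(a,[x,y,z+30]); env.reach([x,y,z+45],q); set_gripper(min(88,d+24)); env.move_l([x,y,z],rate=120)
    set_gripper(d-4); st('gripped')
    env.move_l([x,y,z+85],rate=200); st('lifted')
def over(s,h=70):
    d,zc=COL[s]; x,y,a=M['r'+s]; z=zc+TIP+9
    q=quat(a,[x,y,z+h]); env.reach([x,y,z+h],q); return st('over')
def lower(s,dx=0,dy=0):
    d,zc=COL[s]; x,y,a=M['r'+s]; z=zc+TIP+9
    env.move_l([x+dx,y+dy,z+14],rate=150); s0=st('pre')
    hit=env.move_l([x+dx,y+dy,z-1],rate=25,f_stop=6); s1=st(f'hit {hit}')
    print('above home',round(s1['tool_pos'][2]-z,2),'dF',np.round(s1['force']-s0['force'],1),'T',np.round(s1['wrist_torque']-s0['wrist_torque'],2))
E
python3 - <<'E'
from rob import *
for s in COL:
  print(s,np.round(M['r'+s],2),[env.ik([*M[k+s][:2],z],quat(M['r'+s][2],[*M[k+s][:2],z])) is not None for k in 'cr' for z in (110,200)])
pick('l'); over('l')
from vis import *
for n in P: cv2.imwrite(f'pics/hold_{n}.png',viewer.camera(n)[80:300,100:400])
E
```

```text
xl [ 6.4445e+02 -1.4164e+02 -4.0000e-02] [True, True, True, True]
l [ 6.0535e+02  2.3633e+02 -1.5000e-01] [True, True, True, True]
m [ 6.3362e+02  4.7310e+01 -1.0000e-01] [True, True, True, True]
s [ 5.8678e+02 -3.4596e+02 -6.0000e-02] [True, True, True, True]
gripped t 4.22 pos [413.4 202.2 109.4] F [-1.1 -0.1  5.2] w 43.5
lifted t 4.8 pos [412.6 201.8 193.5] F [-0.1 -0.2 -2.8] w 43.5
over t 5.6 pos [603.4 235.8 185.9] F [-0.7 -0.1 -3. ] w 43.5
```

View pics/hold_scene.png

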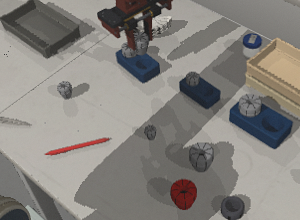

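The scene crop shows collet_l held upright in the jaws, over rack_l at about (140,50). Lowering it now.

Run:
```python
from rob import *
env.hold(.3); lower('l'); env.hold(.3); st('settled')
```

```text
pre t 6.53 pos [605.4 236.4 132. ] F [ 0.9 -0.2 -2.7] w 43.3
hit True t 7.06 pos [605.7 235.6 118.4] F [ 2.4 -2.2 -1.3] w 43.6
above home 0.36 dF [ 1.5 -2.   1.4] T [-0.28 -0.52 -0.05]
settled t 7.36 pos [605.7 235.6 118.4] F [ 5.6 -3.  -1.8] w 43.5
```

```bash
cat >> rob.py <<'E'
def settle(s,n=4,base=None):
    """null side forces while pressing lightly down toward home"""
    d,zc=COL[s]; z=zc+TIP+9; p=np.array(env.read_state()['tool_pos'])
    for i in range(n):
        F=env.read_state()['force']; p[:2]+=np.clip(.12*F[:2],-.8,.8)
        p[2]=max(z-1,p[2]-.5) if F[2]<6 else p[2]
        env.move_l(p,rate=20,f_stop=15); env.hold(.15); q=st('  settle')['tool_pos']
    print('above home',round(q[2]-z,2),'moved from plan',np.round(q[:2]-np.array(M['r'+s][:2]),1))
def release(s):
    d,zc=COL[s]; set_gripper(d+16); st('open'); p=np.array(env.read_state()['tool_pos']); env.move_l(p+[0,0,80],rate=200); st('up')
E
python3 - <<'E'
from rob import *
settle('l')
E
```

```text
settle t 7.76 pos [606.  235.4 118. ] F [-1.9 -0.6  3.4] w 43.0
  settle t 8.16 pos [606.  235.4 117.8] F [-0.9  0.2  5. ] w 43.4
  settle t 8.56 pos [605.9 235.5 117.8] F [-0.8  0.7  8.8] w 43.4
  settle t 8.96 pos [605.9 235.4 117.8] F [-1.4  0.6  8.1] w 43.7
above home -0.21 moved from plan [ 0.6 -0.9]
```

Run:
```python
from rob import *
release('l')
pick('m'); over('m'); env.hold(.3); lower('m'); env.hold(.2); settle('m')
```

```text
open t 9.44 pos [605.8 235.3 116.8] F [ 0.1  0.8 -0.8] w 60.0
up t 9.99 pos [605.5 235.2 196.5] F [-0.2 -0.5 -0.7] w 60.0
gripped t 12.13 pos [415.2 333.9 105.3] F [-0.4  0.8  5.2] w 34.1
lifted t 12.71 pos [414.6 333.4 189.3] F [ 0.3  0.5 -1.7] w 34.3
over t 14.06 pos [633.   48.4 183.4] F [ 0.1  0.8 -2.1] w 34.2
pre t 14.88 pos [633.7  47.4 127.8] F [ 0.2 -0.6 -1.1] w 34.2
hit True t 15.46 pos [633.6  46.7 113.4] F [ 0.2 -1.3  4.7] w 34.3
above home -0.39 dF [-0.  -0.6  5.8] T [-0.13  0.01 -0.06]
  settle t 16.06 pos [633.8  46.7 113.4] F [-1.1 -0.9  7.1] w 34.5
  settle t 16.46 pos [633.7  46.7 113.4] F [-0.7  0.3  6.8] w 34.4
  settle t 16.86 pos [633.7  46.7 113.4] F [-0.3  0.1  5.7] w 34.2
  settle t 17.26 pos [633.7  46.7 113.4] F [-1.  -0.3  6.6] w 34.2
above home -0.43 moved from plan [ 0.1 -0.6]
```

Run:
```python
from rob import *
release('m')
pick('s'); over('s'); env.hold(.3); lower('s'); env.hold(.2); settle('s')
```

```text
open t 17.74 pos [633.3  46.6 112.5] F [-0.1 -0.4 -0.3] w 50.9
up t 18.29 pos [632.9  46.6 192.3] F [0.3 0.  0.1] w 51.0
gripped t 20.32 pos [453.3  71.8 101.6] F [-0.  -0.7  4.5] w 26.1
lifted t 20.9 pos [452.6  71.7 185.8] F [-0.8 -0.5 -1.2] w 25.9
over t 22.51 pos [ 586.8 -344.6  179.9] F [-0.7  0.2 -0.5] w 26.4
pre t 23.33 pos [ 586.8 -346.   124.1] F [-0.1 -0.3 -1.1] w 25.9
hit True t 23.93 pos [ 586.9 -346.   109.7] F [0.8 0.1 5.3] w 26.0
above home -0.51 dF [0.9 0.4 6.4] T [ 0.06  0.04 -0.02]
  settle t 24.52 pos [ 587.  -346.   109.6] F [-2.4  0.9  6. ] w 26.2
  settle t 24.93 pos [ 587.  -346.   109.7] F [-0.8  1.   5.4] w 25.9
  settle t 25.32 pos [ 586.9 -346.   109.6] F [-0.4 -0.4  5.4] w 26.2
  settle t 25.73 pos [ 586.9 -346.   109.6] F [-0.4  0.3  4.8] w 26.0
above home -0.56 moved from plan [ 0.2 -0. ]
```

Run:
```python
from rob import *
release('s')
from vis import *
b=ray('scene',(416,206),0); print('box corner',b.round())
for h in(40,60,80,100): print(h,proj('scene',[[b[0],b[1],h]]).round(1))
pick('xl'); over('xl'); env.hold(.2)
for n in P: cv2.imwrite(f'pics/xl_{n}.png',cv2.resize(viewer.camera(n)[40:260,200:480],None,fx=2.5,fy=2.5))
```

```text
open t 26.22 pos [ 586.4 -345.8  109. ] F [-0.4  0.9 -0.2] w 42.8
up t 26.77 pos [ 586.1 -345.6  188.7] F [-0.  -0.1 -0.3] w 43.0
box corner [ 733. -216.    0.]
40 [[419.2 195.4]]
60 [[420.8 189.8]]
80 [[422.5 184.1]]
100 [[424.3 178.2]]
gripped t 29.67 pos [465.7 -71.5 114.3] F [-1.4  0.4  6.4] w 53.3
lifted t 30.24 pos [464.8 -71.3 198.2] F [ 0.   0.6 -5.5] w 53.4
over t 31.03 pos [ 642.7 -141.2  190.4] F [-1.3  0.7 -5.3] w 53.6
```

View pics/xl_scene.png

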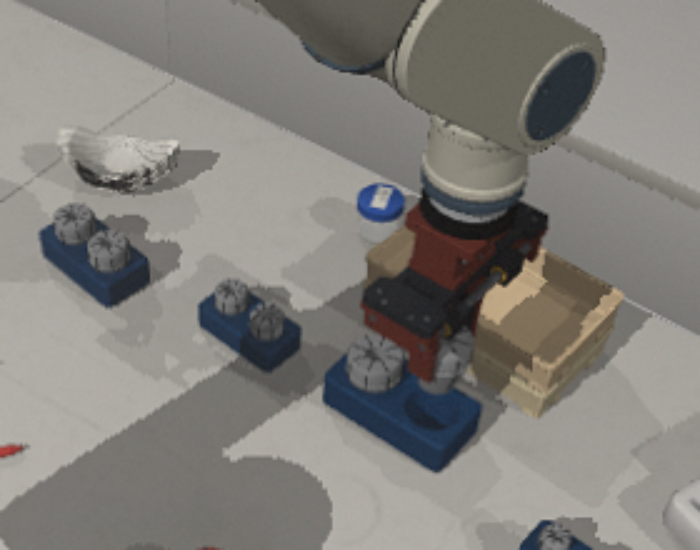

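Scene crop: collets l and m stand seated in their racks at (110,250) and (267,320), level with the fixed ones. The xl hangs over its socket at (432,408). The wooden box is about 70 mm high and the gripper body only goes down to 124 mm, so it clears.

Run:
```python
from rob import *
lower('xl'); env.hold(.2); settle('xl')
```

```text
pre t 31.86 pos [ 644.5 -141.6  136.9] F [-0.1  0.2 -4.9] w 53.5
hit True t 32.43 pos [ 644.3 -141.9  122.5] F [-0.1  0.1  5.6] w 53.3
above home -0.29 dF [-0.  -0.2 10.5] T [-0.07  0.04 -0.02]
  settle t 33.03 pos [ 644.5 -142.   122.7] F [ 0.6 -0.   1.8] w 53.4
  settle t 33.43 pos [ 644.5 -142.   122.6] F [-1.5  0.2  5.6] w 53.3
  settle t 33.83 pos [ 644.5 -142.   122.6] F [-0.7 -0.3  6.2] w 52.9
  settle t 34.23 pos [ 644.5 -142.   122.6] F [-1.1  1.   6.5] w 53.5
above home -0.23 moved from plan [ 0.1 -0.4]
```

Run:
```python
from rob import *
release('xl'); p=np.array(env.read_state()['tool_pos']); env.move_l([470,0,300],rate=250); 
env.reach([217.7,585.8,302.7],[.17696,.98422,0,0]); env.hold(.3); st('away')
from vis import *
a=viewer.camera('scene'); b=viewer.camera('top')
cv2.imwrite('pics/end_sc.png',cv2.resize(a[90:330,190:470],None,fx=2.5,fy=2.5,interpolation=cv2.INTER_CUBIC))
cv2.imwrite('pics/end_top.png',cv2.resize(b[120:270,140:430],None,fx=2.7,fy=2.7,interpolation=cv2.INTER_CUBIC))
imgs={'scene':a.astype(np.float32)}
for s in COL:
    x,y,t=M['r'+s]; T,ct=RACK[s][2],RACK[s][4]; r=COL[s][1]
    f=lambda X,Y,D:[np.concatenate([np.c_[C*r+[X,Y],np.full(48,z)] for z in(T+1+D,ct+D)])]
    print(s,'head top dz by fit',max(np.arange(-4,15,.5),key=lambda D:score(imgs['scene'],'scene',f(x,y,D))))
```

```text
open t 34.72 pos [ 643.9 -142.   121.6] F [0.  0.2 0.3] w 70.4
up t 35.27 pos [ 643.6 -142.   201.3] F [-0.7  0.1 -0.3] w 70.0
away t 38.98 pos [218.1 585.6 302.8] F [ 0.4  0.2 -0.2] w 70.0
xl head top dz by fit 0.5
l head top dz by fit -2.5
m head top dz by fit -2.0
s head top dz by fit 1.0
```

View pics/end_sc.png

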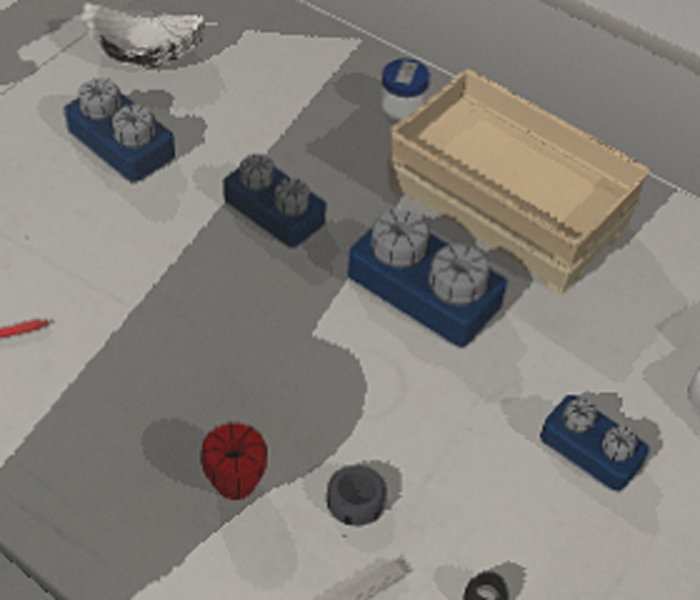

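View pics/end_top.png

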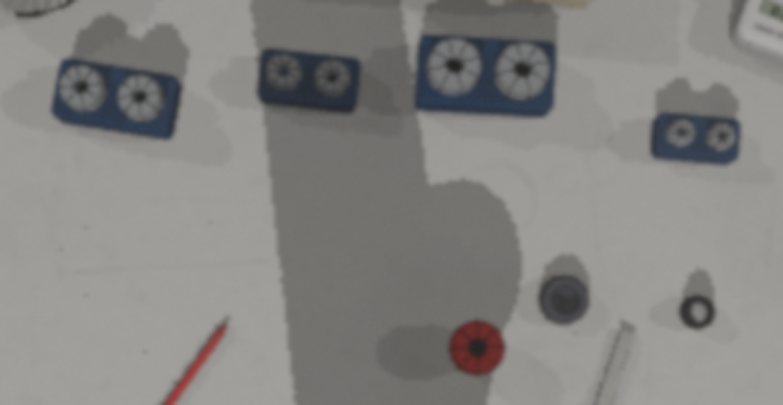

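The pictures show every rack with two heads level with each other and upright. In the top crop the placed ones are at (140,97), (332,76), (522,70) and (720,135). The red look-alike, nut and loupe haven't moved.

```bash
python3 -c "
from station import env,workorder
print(workorder.sign_off()); print(env.read_state()['time_s'])"
```

```text
the job is handed in; nothing more can be done
None
the job is handed in; nothing more can be done
```

All four collets (l, m, s, xl) are in the sockets of their own-size racks, and the job was handed in at about 39 s of the 83 s allowed. I lowered each one until it touched, nudged it to cancel side forces, and pressed it lightly home before letting go. The sign-off gave no verdict.

- **Seating by arm position:** before release, each collet was 0.2–0.6 mm below the expected home height. Side forces were about 1 N and the downward press 5–9 N.
- **Final pictures:** all four heads look upright and level with the fixed collets beside them. The red look-alike, the nut and the loupe appear to be where they were; I compared those by eye only.
- **Check that disagreed:** a rough fit of head height from the one camera put l 2.5 mm and m 2 mm low, and xl 0.5 mm and s 1 mm high. That is about a pixel, so I relied on the contact heights and the pictures instead.

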